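# Find the worn wheel bearing and put its spanner ready

## Task

One of the two trolley wheels on the bench has a worn bearing. Starting with the left-hand wheel, rock each wheel sideways by the top of its tyre, pushing it firmly over to the left as far as it will give and then to the right, to feel which one is loose. Then lay the open-ended spanner flat in the tray in front of the loose wheel, jaws in the wide end, let go of it, and leave everything else where it is.

Things in the scene. Friction and masses are not known exactly. Their poses are not given: they have to be found in the camera images.
- stand_1: Fixed steel stand: a black-tyred trolley wheel (140 mm diameter, 28 mm wide) upright in a fork, axle level along y, 90 mm above the bench. Origin on the bench under the wheel; x away from the robot, y left along the axle, z up; turned up to 0.2 rad. Either stand may be the left one (world y > 0). Both look the same: only rocking tells. Spanner tray on the robot's side, see tray point.
- rock_1 (a joint): Sideways rocking of the wheel, rad: 0 upright, positive: tyre top leans to +y (left); axis along the stand's x through the wheel's centre. Worn: swings loosely, under 1 N, to stops at 0.10 (7 mm at the top), may stay leaning; 0.07 counts as pushed over. Sound: springs, 0.0023 per N at the top, stop at 0.03, springs back; 0.005 (about 2.5 N) counts. The wheel also spins freely; no matter.
- rim_1 (a point): Top of the tyre of stand_1, mid width, 160 mm above the bench; moves with the rocking. Free room above and beside it: open fingers can straddle the tyre from above. The fork's cheeks stand 36 to 44 mm either side of the wheel's mid plane, 45 mm long in x, up to 102 mm above the bench.
- tray_1 (a point): Mid floor of the tray of stand_1: 150 mm before the wheel's centre (x -150), 8 mm above the bench, stand's axes. Channel along y, walls 6 mm thick, 14 mm high. Wide end for the jaws: y +28 to +75 mm, 48 mm wide. Narrow end for the handle: y -100 to -35 mm, 26 mm wide. No walls from y -35 to +28 mm: fingers reach the floor. A spanner laid right, jaws to +y, has its origin here.
- stand_2: Fixed steel stand: a black-tyred trolley wheel (140 mm diameter, 28 mm wide) upright in a fork, axle level along y, 90 mm above the bench. Origin on the bench under the wheel; x away from the robot, y left along the axle, z up; turned up to 0.2 rad. Either stand may be the left one (world y > 0). Both look the same: only rocking tells. Spanner tray on the robot's side, see tray point.
- rock_2 (a joint): Sideways rocking of the wheel, rad: 0 upright, positive: tyre top leans to +y (left); axis along the stand's x through the wheel's centre. Worn: swings loosely, under 1 N, to stops at 0.10 (7 mm at the top), may stay leaning; 0.07 counts as pushed over. Sound: springs, 0.0023 per N at the top, stop at 0.03, springs back; 0.005 (about 2.5 N) counts. The wheel also spins freely; no matter.
- rim_2 (a point): Top of the tyre of stand_2, mid width, 160 mm above the bench; moves with the rocking. Free room above and beside it: open fingers can straddle the tyre from above. The fork's cheeks stand 36 to 44 mm either side of the wheel's mid plane, 45 mm long in x, up to 102 mm above the bench.
- tray_2 (a point): Mid floor of the tray of stand_2: 150 mm before the wheel's centre (x -150), 8 mm above the bench, stand's axes. Channel along y, walls 6 mm thick, 14 mm high. Wide end for the jaws: y +28 to +75 mm, 48 mm wide. Narrow end for the handle: y -100 to -35 mm, 26 mm wide. No walls from y -35 to +28 mm: fingers reach the floor. A spanner laid right, jaws to +y, has its origin here.
- spanner: Loose flat steel open-ended spanner, 165 mm long, 10 mm thick, about 0.15 kg, lying flat on the bench between the stands, jaws roughly away from the robot. Origin on its underside, near its centre of mass and in the middle of its grip: x along it towards the jaws, z up. Handle 18 mm wide from x = -95 to +25 mm; head 40 mm wide from +25 to +70 mm.
- jaws (a point): Point between the spanner's two jaw prongs: 57.5 mm along +x from the spanner's origin, 5 mm above its underside.
- bearing: Bystander: loose steel bearing ring, 40 mm across, 12 mm high, origin under its centre.
- jar: Bystander: white grease jar, 50 mm across, 60 mm high, origin under its centre.
- can: Bystander: blue spray can, 56 mm across, 150 mm high, origin under its centre.
- nut: Bystander: large loose steel nut, 26 mm across, 14 mm high, origin under its centre.
- cup: Bystander: black cup, 70 mm across, 80 mm high, origin under its centre.
Things that resemble listed ones, but are neither listed nor needed, are in the scene too. Several things look just like the spanner: the one meant starts farthest from the robot's base.

How it is judged:
By the outcome, as a careful person would: the job done as asked, in the order asked, and still so for the second after the job is handed in, with the robot touching nothing.
It also fails if it takes over 66 s, if anything falls off the work surface, if the arm or the gripper's body presses on something with over 40 N, if the wrist force passes 120 N, or if a joint passes its speed limit or range.

## Robot

A 7-joint arm with a two-finger parallel gripper is mounted at the origin on the work surface. World frame = base frame: x ahead of the robot, y to its left, z up, the work surface at z = 0. Lengths are in m, angles in rad, forces in N, time in s.
With the tool pointing down it reaches from about 0.4 to 0.875 m from the base axis. Payload 19.3 kg.
Tool frame: the origin (TCP) lies at the very end of the fingers, on their centre line; the grasp point (between the pads) lies 19 mm behind it; z points along the fingers, y is the line along which they close (so a half turn about z gives the same grasp; the last joint's range is limited). The gripper opens to 85 mm and grips with 20 to 120 N. Pads are 22 mm wide; open, the fingers measure 114 mm over their backs; the gripper's body (76 mm by 85 mm) begins 54 mm behind the grasp point. The pads swing forward as they close: fully open they stand 13 mm farther back than shut.
Start: joints at [-1.208, 0.521, -0.036, 1.599, 0.021, 1.021, -0.113], TCP at [0.262, 0.567, 0.231] pointing down, gripper open.
Joint ranges: [-2.91, 2.91], [-0.3, 2.13], [-1.5, 1.42], [0.17, 2.43], [-1.26, 4.41], [0.16, 1.93], [-2.52, 2.52]. Speed limits (rad/s): [1.89, 1.89, 2.39, 2.39, 3.01, 3.01, 3.01].

## Interface

Orientations are given as [roll, pitch, yaw] about the fixed x, y, z axes, in that order (R = Rz(yaw) Ry(pitch) Rx(roll)).
In Python, from workcell import bot gives the robot as it stands.
- The arm moves only by the shell command python3 -m crank 'ROWS' [FORCE]. ROWS is a JSON object of lists of equal length, an entry for each row: "travel": the shift along the world's x, y, z in cm, a list of three; "turn": the turn, a rotation vector about the world's x, y, z in degrees, a list of three; "gripper": the closure, from 0 (fully open) to 1 (shut). A call has exactly 5 rows; each row is the pose to reach, as a shift and turn from the pose commanded when the call began; what a row does not reach only later rows make up. A row lasts 1/10 s, in which the tool goes at most 50 mm and 8.59 degrees, less where a joint would pass 70% of its speed; a pose out of reach is approached as far as the arm can. A call with a gripper value outside its range is refused whole. The fingers move at their own pace and stop on an object; FORCE is the grip in N (left out, the last holds). Time passes only in rows, so rows that repeat a pose let the fingers close, or fill a call up. It gives the time, the measured TCP pose, the force, the opening and the grip force at its end, in the units of the state.
- bot.observe(): the state, without advancing time (a new reading comes with each control period).
- bot.grab_frame(name): name is "scene" or "top"; returns a dict with "pixels" (400x640x3 uint8, red, green, blue), "fx", "fy", "cx", "cy" (pixels), "dist" ([k1, k2, p1, p2, k3] as OpenCV has them; the pictures are not rectified), "extrinsics" (4x4, takes a point from world to camera coordinates). Camera axes: x right, y down, z forward; pixel columns grow to the right and rows downward; lengths in m; the calibration is good to about 2 mm. A picture is of the moment at which its call begins. There is no depth.
- bot.job_done(): hands the job in; it is judged then, once.
The state is a dict: "clock": time; "qpos": joint angles; "qd": joint speeds; "joint_efforts": joint torques, N m; "position": TCP position; "tool_rot": TCP orientation; "force": force on the tool from outside, world axes, zero at the start; "moment": the same for the moment, N m; "grip_width": finger opening in m; "finger_force": force on a finger pad.
Only numpy, scipy, OpenCV 4.12 (cv2) and the standard library are available. Lean on these libraries where they do the work, as an engineer would, in place of code of your own. Each camera call takes 0.05 s, during which the arm holds its last target. There are 200 camera calls.

## Working session

There is one attempt and no reset: what is moved stays moved. The work goes in short steps, Python scripts to look and compute and a shell command to move; the robot and the scene stay as the last step left them, time stands still between calls to the robot, and variables do not carry over. Pictures are saved under pics/ and viewed, at most 10 in all, crops included, and the job is handed in when it is done.

```bash
ls; mkdir -p pics; python3 - <<'E'
from workcell import bot
import cv2
for n in("scene","top"):
    f=bot.grab_frame(n); cv2.imwrite(f"pics/{n}0.png",f["pixels"][:,:,::-1])
    print(n,f["fx"],f["fy"],f["cx"],f["cy"],f["dist"],f["extrinsics"])
print(bot.observe())
E
```

```text
pics
scene 452.7146877647587 452.7146877647587 314.20854432415575 203.31673586867964 [-0.09883487  0.          0.          0.          0.        ] [[ 0.19433137  0.98091571  0.00630029 -0.12062198]
 [ 0.8498226  -0.1651454  -0.50052827 -0.4184203 ]
 [-0.48993558  0.10262247 -0.86569727  1.63422603]
 [ 0.          0.          0.          1.        ]]
top 395.55936481459224 395.55936481459224 319.8331474875249 199.24062814276476 [-0.04503454  0.          0.          0.          0.        ] [[-0.01804161 -0.99980622 -0.0078754   0.02529652]
 [-0.99703902  0.01857944 -0.07461903  0.55723641]
 [ 0.07475089  0.00650583 -0.99718102  1.14450808]
 [ 0.          0.          0.          1.        ]]
{'clock': 0.1, 'qpos': array([-1.2082039 ,  0.52196741, -0.03632223,  1.59991256,  0.02120944,
        1.02111627, -0.11280787]), 'qd': array([-7.04728703e-05, -2.28047348e-03,  3.06440398e-03, -1.66612837e-03,
       -1.43193030e-04, -8.36754898e-04,  6.02321954e-04]), 'joint_efforts': array([ 3.17274571e-03, -9.28487778e+01,  1.98338024e+00, -3.70528686e+01,
        1.79354410e-02,  5.33944694e-03,  2.61062041e-05]), 'position': array([0.26204331, 0.56709491, 0.23078902]), 'tool_rot': array([-3.14057758e+00,  8.14544118e-05,  2.70878115e+00]), 'force': array([ 0.45489569, -0.45821512, -0.03189874]), 'moment': array([-0.03352822,  0.04020779,  0.01623989]), 'finger_force': 0.0, 'grip_width': 0.08537098406343309}
```

View pics/top0.png

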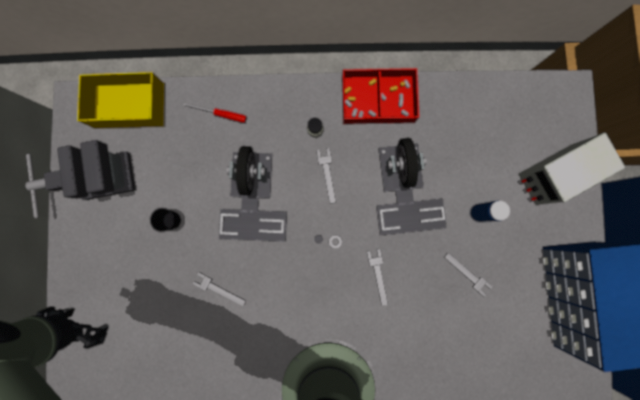

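View pics/scene0.png

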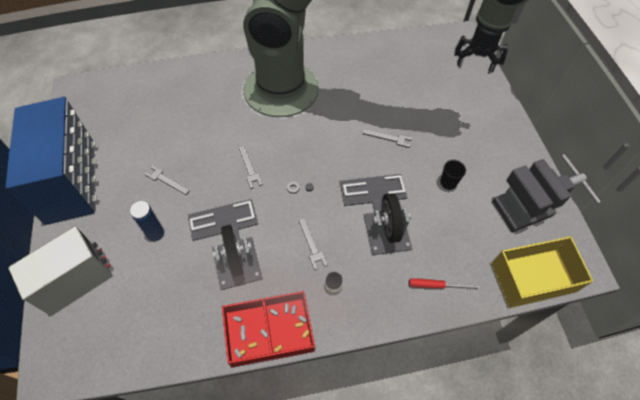

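The top view shows the left wheel at about (245,170) and the right at (407,163), with trays at (253,224) and (411,216). The far spanner is at (327,175), jaws up at (324,155). The two similar spanners nearer the robot are not the one meant.

```bash
cat > h.py <<'E'
import numpy as np, cv2
from workcell import bot
def cam(n):
    f=bot.grab_frame(n); f["K"]=np.array([[f["fx"],0,f["cx"]],[0,f["fy"],f["cy"]],[0,0,1]]); f["dist"]=np.array(f["dist"]); f["E"]=np.array(f["extrinsics"]); return f
def ray(f,px,z):
    u=cv2.undistortPoints(np.array(px,float).reshape(-1,1,2),f["K"],f["dist"]).reshape(-1,2)
    R,t=f["E"][:3,:3],f["E"][:3,3]; c=-R.T@t
    d=np.c_[u,np.ones(len(u))]@R
    return c+d*((z-c[2])/d[:,2])[:,None]
def proj(f,P):
    R,t=f["E"][:3,:3],f["E"][:3,3]
    return cv2.projectPoints(np.array(P,float),cv2.Rodrigues(R)[0],t,f["K"],f["dist"])[0].reshape(-1,2)
def crop(f,x,y,w,h,s): return cv2.resize(f["pixels"][y:y+h,x:x+w,::-1],None,fx=s,fy=s,interpolation=cv2.INTER_CUBIC)
E
python3 - <<'E'
from h import *
f=cam("top")
im=np.hstack([crop(f,212,140,80,105,5),crop(f,372,140,80,105,5)])
cv2.imwrite("pics/c1.png",im)
g=cv2.cvtColor(f["pixels"],cv2.COLOR_RGB2GRAY)
m=(g>135).astype(np.uint8)
n,l,s,c=cv2.connectedComponentsWithStats(m)
for i in range(1,n):
    if 15<s[i,4]<3000 and 190<c[i][0]<500 and 130<c[i][1]<320:
        p=np.argwhere(l==i)[:,::-1].astype(float)
        w=ray(f,p,0.01); mu=w[:,:2].mean(0); _,S,V=np.linalg.svd(w[:,:2]-mu,full_matrices=False)
        q=(w[:,:2]-mu)@V.T
        print(s[i],c[i].round(1),mu.round(4),'axis',V[0].round(3),'ext',q.min(0).round(4),q.max(0).round(4))
E
```

```text
[318 149  18  54 355] [327.3 174.5] [ 0.6322 -0.0085] axis [-0.986 -0.165] ext [-0.078  -0.0193] [0.0841 0.019 ]
[421 207  24  15 110] [434.3 214.1] [ 0.5079 -0.3239] axis [-0.104  0.995] ext [-0.0298 -0.018 ] [0.0392 0.0199]
[380 208  20  22 108] [386.8 219. ] [ 0.4962 -0.1821] axis [-0.993 -0.115] ext [-0.0303 -0.0325] [0.031  0.0182]
[220 214  18  21 103] [225.7 223.4] [0.4916 0.2965] axis [-1.    -0.004] ext [-0.0283 -0.0171] [0.032  0.0341]
[260 219  24  14 109] [273.5 225.8] [0.482  0.1539] axis [-0.026 -1.   ] ext [-0.0399 -0.0184] [0.0281 0.0202]
[329 236  13  13 101] [334.9 241.8] [ 0.4317 -0.0271] axis [-0.506 -0.862] ext [-0.0192 -0.0176] [0.0188 0.0193]
[368 250  19  56 364] [378.4 275.1] [ 0.332  -0.1527] axis [-0.984 -0.179] ext [-0.072  -0.0191] [0.0889 0.0192]
[446 255  45  40 297] [468.  273.8] [ 0.3299 -0.4175] axis [-0.673 -0.74 ] ext [-0.083  -0.0179] [0.0744 0.0181]
[194 274  50  32 304] [217.9 290. ] [0.2959 0.3203] axis [-0.471 -0.882] ext [-0.0745 -0.0176] [0.0837 0.0182]
```

View pics/c1.png

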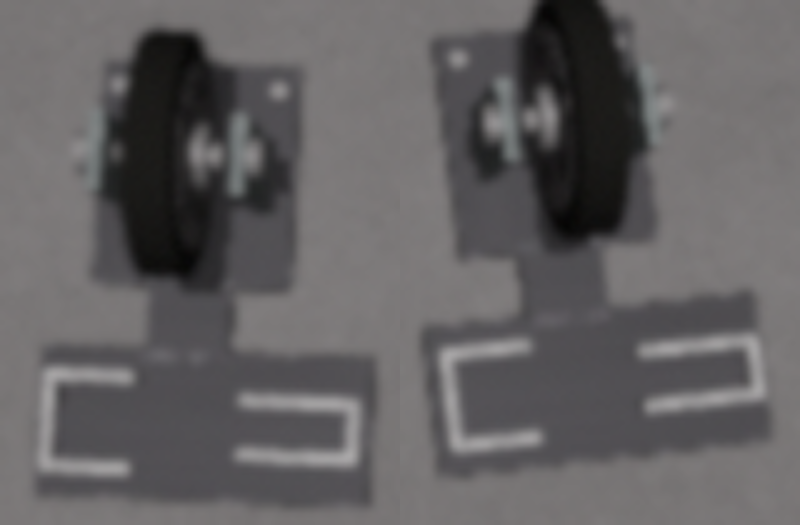

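The crops show both trays clearly, wide end on the left. The left stand is turned slightly clockwise and the right stand anticlockwise. I'll fit the tray walls in both cameras.

```bash
cat > fit.py <<'E'
from h import *
from scipy.optimize import least_squares
segs=[]
for s in(1,-1): segs+=[((27*s,28),(27*s,78)),((16*s,-35),(16*s,-103))]
segs+=[((-27,78),(27,78)),((-16,-103),(16,-103))]
T=np.vstack([np.linspace(a,b,60) for a,b in segs])/1000
from scipy.spatial import cKDTree
tree=cKDTree(T)
F={n:cam(n) for n in("top","scene")}
def mask(f):
    g=cv2.cvtColor(f["pixels"],cv2.COLOR_RGB2GRAY); return (g>135)
def fit(g0,z):
    out={}
    for n,f in F.items():
        p=np.argwhere(mask(f))[:,::-1].astype(float); w=ray(f,p,z)[:,:2]
        w=w[np.linalg.norm(w-g0[:2],axis=1)<.135]
        def loc(q):
            c,s=np.cos(q[2]),np.sin(q[2]); return (w-q[:2])@np.array([[c,-s],[s,c]])
        def r(q): return tree.query(loc(q))[0]*1000
        s=least_squares(r,g0,loss="soft_l1",x_scale=[.01,.01,.05],diff_step=1e-4)
        out[n]=(s.x,np.median(r(s.x)))
    return out
for name,g0 in(("L",[.486,.225,-.04]),("R",[.502,-.25,.1])):
    for z in(.014,.022):
        for n,(q,e) in fit(np.array(g0),z).items():
            c,s=np.cos(q[2]),np.sin(q[2])
            print(name,z,n,q.round(4),round(e,2),'stand',(q[:2]+.15*np.array([c,s])).round(4))
f=F["scene"]; p=np.argwhere(mask(f))[:,::-1].astype(float); w=ray(f,p,.01)[:,:2]
w=w[(abs(w[:,0]-.632)<.1)&(abs(w[:,1]+.008)<.05)]; mu=w.mean(0); _,S,V=np.linalg.svd(w-mu,full_matrices=False); q=(w-mu)@V.T
print('spanner scene',mu.round(4),V[0].round(3),q.min(0),q.max(0))
im=np.hstack([crop(F["scene"],360,175,60,90,6),crop(F["scene"],200,195,60,90,6)])
cv2.imwrite("pics/c2.png",im)
E
python3 fit.py
```

```text
L 0.014 top [ 0.4871  0.2319 -0.0612] 1.53 stand [0.6369 0.2227]
L 0.014 scene [ 0.4584  0.242  -0.1753] 36.72 stand [0.6061 0.2159]
L 0.022 top [ 0.487   0.2303 -0.0613] 1.5 stand [0.6368 0.2211]
L 0.022 scene [ 0.4601  0.242  -0.1858] 35.54 stand [0.6075 0.2143]
R 0.014 top [ 0.5017 -0.245   0.0905] 1.61 stand [ 0.6511 -0.2315]
R 0.014 scene [ 0.4828 -0.2469  0.2445] 45.92 stand [ 0.6283 -0.2106]
R 0.022 top [ 0.5015 -0.2434  0.091 ] 1.51 stand [ 0.6509 -0.2298]
R 0.022 scene [ 0.4833 -0.2475  0.2693] 44.84 stand [ 0.6279 -0.2076]
spanner scene [ 0.6343 -0.0084] [ 1.    -0.009] [-0.10222013 -0.05104937] [0.09791166 0.05022382]
```

```bash
python3 - <<'E'
s=open('fit.py').read()
s=s.replace('return (g>135)','t=cv2.morphologyEx(g,cv2.MORPH_TOPHAT,np.ones((15,15),np.uint8)); return t>(60 if f is F["top"] else 55)')
open('fit.py','w').write(s)
E
python3 fit.py
```

```text
L 0.014 top [ 0.4867  0.2311 -0.0581] 0.96 stand [0.6364 0.2224]
L 0.014 scene [ 0.5159  0.1896 -0.8804] 13.93 stand [0.6115 0.0739]
L 0.022 top [ 0.4866  0.2303 -0.058 ] 1.03 stand [0.6364 0.2216]
L 0.022 scene [ 0.5366  0.2043 -0.7481] 16.78 stand [0.6465 0.1023]
R 0.014 top [ 0.5011 -0.2438  0.0915] 1.21 stand [ 0.6505 -0.2301]
R 0.014 scene [ 0.5259 -0.2585 -0.3558] 11.93 stand [ 0.6665 -0.3108]
R 0.022 top [ 0.501  -0.2427  0.0909] 1.26 stand [ 0.6504 -0.2291]
R 0.022 scene [ 0.5298 -0.2578 -0.3539] 11.75 stand [ 0.6705 -0.3098]
spanner scene [ 0.7025 -0.0154] [0.995 0.097] [-0.00477824 -0.00179569] [0.00476884 0.00179748]
```

View pics/c2.png

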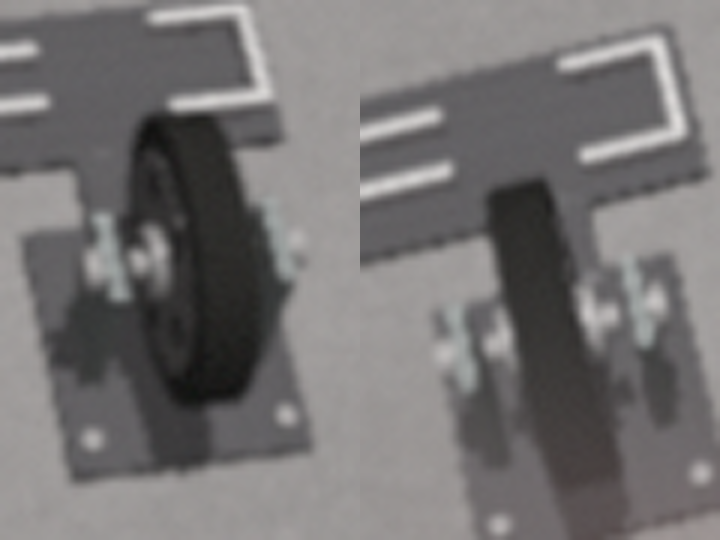

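```bash
python3 - <<'E'
from h import *
f=cam("scene"); t=cam("top")
def W(q,P):
    c,s=np.cos(q[2]),np.sin(q[2]); P=np.array(P,float); return np.c_[P[:,:2]@np.array([[c,s],[-s,c]])+q[:2],P[:,2]]
for q,o in(((.4866,.2305,-.058),[(400.8,176.7),(404.2,191.3)]),((.501,-.243,.091),[(250,201.7),(253.7,217)])):
  for z in(.014,.022):
    print(proj(f,W(q,[[-.027,-.103+.181,z],[.027,.078,z]])).round(1).tolist(),o)
    print(' ray',ray(f,o,z)[:,:2].round(4).tolist(),W(q,[[-.027,.078,z],[.027,.078,z]])[:,:2].round(4).tolist())
  # rim projected
  c=W(q,[[.15,0,.16],[.15,.014,.16],[.15,-.014,.16],[.08,0,.09],[.22,0,.09]])
  print('rim',c[0].round(4),'scene',proj(f,c).round(1).tolist(),'top',proj(t,c).round(1).tolist())
g=cv2.cvtColor(f["pixels"],cv2.COLOR_RGB2GRAY)[210:275,290:335]
m=(g>165).astype(np.uint8); n,l,s,c=cv2.connectedComponentsWithStats(m); i=1+np.argmax(s[1:,4]); print(s[i])
p=np.argwhere(l==i)[:,::-1]+[290,210.]; w=ray(f,p,.01)[:,:2]; mu=w.mean(0); _,S,V=np.linalg.svd(w-mu,full_matrices=False); q=(w-mu)@V.T
print(mu.round(4),V[0].round(3),q.min(0).round(4),q.max(0).round(4))
E
```

```text
[[400.7, 177.3], [404.8, 191.8]] [(400.8, 176.7), (404.2, 191.3)]
 ray [[0.4619, 0.3109], [0.5161, 0.3056]] [[0.4642, 0.3099], [0.5181, 0.3068]]
[[401.2, 176.0], [405.2, 190.4]] [(400.8, 176.7), (404.2, 191.3)]
 ray [[0.4667, 0.308], [0.5205, 0.3028]] [[0.4642, 0.3099], [0.5181, 0.3068]]
rim [0.6363 0.2218 0.16  ] scene [[397.1, 205.4], [402.1, 204.8], [392.0, 206.0], [387.6, 196.6], [398.6, 240.2]] top [[240.0, 166.8], [234.7, 166.6], [245.3, 167.0], [243.8, 195.6], [246.6, 146.0]]
[[250.4, 203.0], [254.3, 218.1]] [(250, 201.7), (253.7, 217)]
 ray [[0.4621, -0.1684], [0.5169, -0.1641]] [[0.467, -0.1678], [0.5208, -0.1629]]
[[250.1, 201.7], [254.0, 216.8]] [(250, 201.7), (253.7, 217)]
 ray [[0.4669, -0.168], [0.5213, -0.1638]] [[0.467, -0.1678], [0.5208, -0.1629]]
rim [ 0.6504 -0.2294  0.16  ] scene [[228.9, 239.3], [234.3, 237.9], [223.6, 240.7], [228.0, 228.2], [238.4, 274.0]] top [[412.2, 158.2], [406.9, 158.8], [417.5, 157.6], [409.7, 187.4], [403.4, 138.1]]
[ 10   9  27  49 307]
[ 0.6357 -0.0102] [0.986 0.166] [-0.0887 -0.0184] [0.0712 0.0192]
```

The measurements agree within 2–3 mm. Left rim is at (0.636, 0.222), yaw -0.058; right rim at (0.650, -0.229), yaw 0.091; spanner at about (0.643, -0.008), yaw 0.166. Moving to the left wheel.

```bash
python3 -m crank '{"travel":[[3.5,-3.2,0],[7,-6.4,0],[10.5,-9.6,0],[14,-12.8,0],[17.5,-16,0]],"turn":[[0,0,5],[0,0,10],[0,0,15],[0,0,20],[0,0,21.5]],"gripper":[0,0,0,0,0]}' 20
```

```text
clock: 0.95
position: [0.4384, 0.4059, 0.2315]
tool_rot: [3.141, 0.0, 3.088]
force: [1.8, 0.6, 1.2]
grip_width: 0.0852
finger_force: 0.0
```

```bash
python3 -m crank '{"travel":[[3.5,-3.2,0],[7,-6.4,0],[10.5,-9.6,0],[14,-12.8,0],[17.5,-16,0]],"turn":[[0,0,0],[0,0,0],[0,0,0],[0,0,0],[0,0,0]],"gripper":[0.1,0.2,0.3,0.4,0.4]}' 20
```

```text
clock: 1.45
position: [0.6134, 0.2458, 0.2315]
tool_rot: [3.141, 0.0, 3.084]
force: [0.5, 1.5, 0.7]
grip_width: 0.0511
finger_force: 0.0
```

```bash
python3 -m crank '{"travel":[[2.3,-2.4,0],[2.3,-2.4,-3],[2.3,-2.4,-6],[2.3,-2.4,-9],[2.3,-2.4,-9]],"turn":[[0,0,0],[0,0,0],[0,0,0],[0,0,0],[0,0,0]],"gripper":[0.3,0.3,0.3,0.3,0.3]}' 20
python3 - <<'E'
from h import *
f=cam("top");s=cam("scene")
cv2.imwrite("pics/c3.png",np.hstack([crop(f,205,130,80,100,5),crop(s,360,160,80,100,5)]))
E
```

```text
clock: 1.95
position: [0.6332, 0.2226, 0.1376]
tool_rot: [-3.139, -0.005, 3.084]
force: [0.1, -0.5, -0.4]
grip_width: 0.0596
finger_force: 0.0
```

View pics/c3.png

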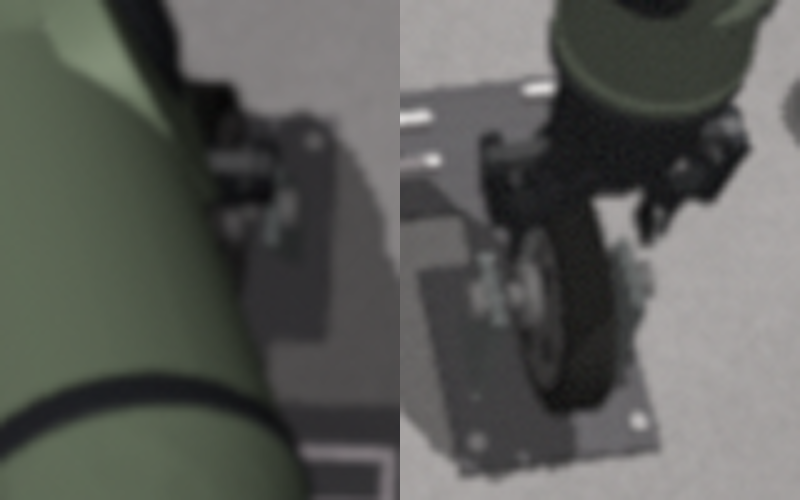

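The fingers straddle the left tyre with no contact force. Pushing left in small steps.

```bash
python3 -m crank '{"travel":[[0,0.3,0],[0,0.6,0],[0.1,0.9,0],[0.1,1.2,0],[0.1,1.2,0]],"turn":[[0,0,0],[0,0,0],[0,0,0],[0,0,0],[0,0,0]],"gripper":[0.3,0.3,0.3,0.3,0.3]}' 20; python3 -m crank '{"travel":[[0,0.1,0],[0,0.2,0],[0,0.3,0],[0,0.4,0],[0,0.4,0]],"turn":[[0,0,0],[0,0,0],[0,0,0],[0,0,0],[0,0,0]],"gripper":[0.3,0.3,0.3,0.3,0.3]}' 20
```

```text
clock: 2.55
position: [0.6362, 0.236, 0.1415]
tool_rot: [3.141, 0.0, 3.085]
force: [-0.6, -0.5, -0.0]
grip_width: 0.0598
finger_force: 0.0
clock: 3.05
position: [0.6361, 0.2395, 0.1413]
tool_rot: [3.142, -0.0, 3.084]
force: [0.1, -0.2, 0.2]
grip_width: 0.0595
finger_force: 0.3
```

```bash
for i in 1 2; do python3 -m crank '{"travel":[[0,0.1,0],[0,0.2,0],[0,0.2,0],[0,0.3,0],[0,0.3,0]],"turn":[[0,0,0],[0,0,0],[0,0,0],[0,0,0],[0,0,0]],"gripper":[0.3,0.3,0.3,0.3,0.3]}' 20; done
```

```text
clock: 3.55
position: [0.6363, 0.2413, 0.1414]
tool_rot: [-3.14, 0.0, 3.083]
force: [-0.5, -7.0, 3.7]
grip_width: 0.0598
finger_force: 3.8
clock: 4.05
position: [0.6365, 0.2425, 0.1413]
tool_rot: [-3.138, -0.0, 3.082]
force: [-1.4, -15.0, 6.7]
grip_width: 0.0595
finger_force: 7.7
```

```bash
python3 -m crank '{"travel":[[0,0.1,0],[0,0.2,0],[0,0.2,0],[0,0.2,0],[0,0.2,0]],"turn":[[0,0,0],[0,0,0],[0,0,0],[0,0,0],[0,0,0]],"gripper":[0.3,0.3,0.3,0.3,0.3]}' 20;  python3 -m crank '{"travel":[[0,-0.7,0],[0,-1.4,0],[-0.1,-2.2,0],[-0.2,-3.1,0],[-0.2,-3.1,0]],"turn":[[0,0,0],[0,0,0],[0,0,0],[0,0,0],[0,0,0]],"gripper":[0.3,0.3,0.3,0.3,0.3]}' 20
python3 -m crank '{"travel":[[0,-0.2,0],[0,-0.4,0],[0,-0.6,0],[0,-0.7,0],[0,-0.7,0]],"turn":[[0,0,0],[0,0,0],[0,0,0],[0,0,0],[0,0,0]],"gripper":[0.3,0.3,0.3,0.3,0.3]}' 20
```

```text
clock: 4.55
position: [0.6367, 0.2433, 0.1413]
tool_rot: [-3.137, -0.0, 3.081]
force: [-1.6, -19.5, 8.1]
grip_width: 0.0597
finger_force: 10.3
clock: 5.05
position: [0.6342, 0.2148, 0.1414]
tool_rot: [-3.141, 0.0, 3.083]
force: [-0.1, -0.6, 0.7]
grip_width: 0.0594
finger_force: 0.0
clock: 5.55
position: [0.6342, 0.2093, 0.1413]
tool_rot: [-3.142, -0.0, 3.084]
force: [0.4, 0.4, 0.2]
grip_width: 0.0596
finger_force: 0.0
```

```bash
for i in 1 2; do python3 -m crank '{"travel":[[0,-0.1,0],[0,-0.2,0],[0,-0.3,0],[0,-0.4,0],[0,-0.4,0]],"turn":[[0,0,0],[0,0,0],[0,0,0],[0,0,0],[0,0,0]],"gripper":[0.3,0.3,0.3,0.3,0.3]}' 20; done
```

```text
clock: 6.05
position: [0.6342, 0.2052, 0.1413]
tool_rot: [-3.142, 0.0, 3.084]
force: [0.1, -0.3, -0.5]
grip_width: 0.0601
finger_force: 0.0
clock: 6.55
position: [0.6342, 0.2011, 0.1413]
tool_rot: [-3.142, 0.0, 3.084]
force: [1.3, 0.5, 0.2]
grip_width: 0.0598
finger_force: 0.1
```

```bash
for i in 1 2 3; do python3 -m crank '{"travel":[[0,-0.1,0],[0,-0.2,0],[0,-0.3,0],[0,-0.4,0],[0,-0.4,0]],"turn":[[0,0,0],[0,0,0],[0,0,0],[0,0,0],[0,0,0]],"gripper":[0.3,0.3,0.3,0.3,0.3]}' 20; done
```

```text
clock: 7.05
position: [0.6342, 0.1971, 0.1413]
tool_rot: [-3.142, 0.0, 3.084]
force: [-0.3, 0.9, 0.5]
grip_width: 0.0598
finger_force: 0.3
clock: 7.55
position: [0.6342, 0.1953, 0.1415]
tool_rot: [3.139, 0.001, 3.085]
force: [1.0, 10.1, -0.3]
grip_width: 0.0596
finger_force: 5.0
clock: 8.05
position: [0.634, 0.1936, 0.1416]
tool_rot: [3.136, 0.001, 3.087]
force: [1.8, 19.9, -2.2]
grip_width: 0.0598
finger_force: 9.8
```

Left wheel: about 12 mm of free play at the pads between hard stops, so it feels loose. The right wheel needs rocking too.

```bash
python3 -m crank '{"travel":[[0,1.3,0],[0,2.6,0.1],[0,2.6,3],[0,2.6,7.5],[0.2,-2.0,8.5]],"turn":[[0,0,0],[0,0,0],[0,0,0],[0,0,0],[0,0,0]],"gripper":[0.3,0.3,0.3,0.3,0.3]}' 20
python3 -m crank '{"travel":[[0.2,-4.5,0],[0.5,-9,0],[0.7,-13.5,0],[1,-18,0],[1.2,-22.5,0]],"turn":[[0,0,2],[0,0,4],[0,0,6],[0,0,8],[0,0,8.5]],"gripper":[0.3,0.3,0.3,0.3,0.3]}' 20
python3 -m crank '{"travel":[[0.1,-4.5,0],[0.2,-9,0],[0.2,-13,0],[0.2,-16,0],[0.2,-17,0]],"turn":[[0,0,0],[0,0,0],[0,0,0],[0,0,0],[0,0,0]],"gripper":[0.3,0.3,0.3,0.3,0.3]}' 20
```

```text
clock: 8.55
position: [0.6367, 0.176, 0.2305]
tool_rot: [3.137, 0.004, 3.092]
force: [1.2, 0.1, -0.8]
grip_width: 0.0599
finger_force: 0.0
clock: 9.05
position: [0.648, -0.0574, 0.2264]
tool_rot: [-3.141, -0.0, -3.049]
force: [1.0, -0.4, -0.1]
grip_width: 0.06
finger_force: 0.0
clock: 9.55
position: [0.6493, -0.2298, 0.226]
tool_rot: [-3.14, -0.001, -3.055]
force: [-0.0, 0.9, 0.2]
grip_width: 0.0596
finger_force: 0.0
```

```bash
python3 -m crank '{"travel":[[0.1,-0.2,-2],[0.1,-0.2,-4],[0.1,-0.2,-6.5],[0.1,-0.2,-8.5],[0.1,-0.2,-8.5]],"turn":[[0,0,0],[0,0,0],[0,0,0],[0,0,0],[0,0,0]],"gripper":[0.3,0.3,0.3,0.3,0.3]}' 20
python3 -m crank '{"travel":[[0,0.3,0],[0,0.6,0],[-0.1,0.9,0],[-0.1,1.2,0],[-0.1,1.2,0]],"turn":[[0,0,0],[0,0,0],[0,0,0],[0,0,0],[0,0,0]],"gripper":[0.3,0.3,0.3,0.3,0.3]}' 20; python3 -m crank '{"travel":[[0,0.1,0],[0,0.2,0],[0,0.3,0],[0,0.4,0],[0,0.4,0]],"turn":[[0,0,0],[0,0,0],[0,0,0],[0,0,0],[0,0,0]],"gripper":[0.3,0.3,0.3,0.3,0.3]}' 20
```

```text
clock: 10.05
position: [0.65, -0.2264, 0.1386]
tool_rot: [3.14, -0.004, -3.05]
force: [-0.9, 0.3, 0.3]
grip_width: 0.0597
finger_force: 0.0
clock: 10.55
position: [0.6505, -0.2153, 0.1419]
tool_rot: [-3.141, 0.001, -3.05]
force: [0.2, 0.3, 0.8]
grip_width: 0.0599
finger_force: 0.0
clock: 11.05
position: [0.6503, -0.2135, 0.1418]
tool_rot: [-3.139, 0.001, -3.052]
force: [0.3, -8.8, 3.6]
grip_width: 0.0595
finger_force: 4.6
```

```bash
for i in 1 2; do python3 -m crank '{"travel":[[0,0.1,0],[0,0.2,0],[0,0.2,0],[0,0.3,0],[0,0.3,0]],"turn":[[0,0,0],[0,0,0],[0,0,0],[0,0,0],[0,0,0]],"gripper":[0.3,0.3,0.3,0.3,0.3]}' 20; done
python3 -m crank '{"travel":[[0,-0.7,0],[0,-1.4,0],[0,-2.1,0],[0.1,-2.8,0],[0.2,-3.5,0]],"turn":[[0,0,0],[0,0,0],[0,0,0],[0,0,0],[0,0,0]],"gripper":[0.3,0.3,0.3,0.3,0.3]}' 20;python3 -m crank '{"travel":[[0,-0.1,0],[0,-0.3,0],[0,-0.4,0],[0,-0.5,0],[0,-0.5,0]],"turn":[[0,0,0],[0,0,0],[0,0,0],[0,0,0],[0,0,0]],"gripper":[0.3,0.3,0.3,0.3,0.3]}' 20
```

```text
clock: 11.55
position: [0.6502, -0.212, 0.142]
tool_rot: [-3.137, 0.001, -3.053]
force: [1.4, -16.2, 3.0]
grip_width: 0.0596
finger_force: 7.9
clock: 12.05
position: [0.6501, -0.2109, 0.1421]
tool_rot: [-3.135, 0.001, -3.054]
force: [2.0, -22.6, 3.2]
grip_width: 0.0599
finger_force: 11.8
clock: 12.55
position: [0.6523, -0.2409, 0.1412]
tool_rot: [3.141, -0.0, -3.051]
force: [0.5, 0.3, 0.4]
grip_width: 0.0596
finger_force: 0.0
clock: 13.05
position: [0.6522, -0.2456, 0.1413]
tool_rot: [-3.142, 0.0, -3.051]
force: [0.7, 0.3, 0.0]
grip_width: 0.0595
finger_force: 0.0
```

```bash
for i in 1 2 3; do python3 -m crank '{"travel":[[0,-0.1,0],[0,-0.2,0],[0,-0.3,0],[0,-0.3,0],[0,-0.3,0]],"turn":[[0,0,0],[0,0,0],[0,0,0],[0,0,0],[0,0,0]],"gripper":[0.3,0.3,0.3,0.3,0.3]}' 20; done
```

```text
clock: 13.55
position: [0.6523, -0.248, 0.1414]
tool_rot: [3.141, 0.0, -3.05]
force: [-1.0, 5.1, 3.9]
grip_width: 0.0597
finger_force: 2.6
clock: 14.05
position: [0.6526, -0.2494, 0.1415]
tool_rot: [3.139, 0.0, -3.049]
force: [-2.2, 11.5, 6.7]
grip_width: 0.0597
finger_force: 6.3
clock: 14.55
position: [0.653, -0.2507, 0.1417]
tool_rot: [3.137, 0.001, -3.048]
force: [-1.2, 19.9, 9.1]
grip_width: 0.06
finger_force: 10.2
```

The right wheel is sound: it has no free play and springs from the upright. So the left wheel is the loose one. Next I back off, lift and move toward the spanner.

```bash
python3 -m crank '{"travel":[[0,0.9,0],[0,1.8,0.1],[0,1.8,3],[0,1.8,7],[-0.2,5,8]],"turn":[[0,0,0],[0,0,0],[0,0,0],[0,0,0],[0,0,0]],"gripper":[0.3,0.3,0.3,0.3,0.3]}' 20
python3 -m crank '{"travel":[[-0.2,4,0],[-0.4,8,0],[-0.6,12,0],[-0.8,16,0],[-1,18.8,0]],"turn":[[0,0,2],[0,0,4.3],[0,0,4.3],[0,0,4.3],[0,0,4.3]],"gripper":[0.3,0.3,0.3,0.3,0.3]}' 20
python3 - <<'E'
from h import *
print(bot.observe()["qpos"].round(3))
f=cam("top");print(ray(f,[(315,127)],.06),ray(f,[(335,242),(319,239)],.01))
E
```

```text
clock: 15.05
position: [0.6508, -0.2096, 0.2253]
tool_rot: [-3.137, 0.004, -3.057]
force: [0.8, 1.3, 0.4]
grip_width: 0.06
finger_force: 0.0
clock: 15.55
position: [0.6399, -0.0139, 0.2215]
tool_rot: [3.142, 0.001, -2.974]
force: [0.1, -0.1, -0.5]
grip_width: 0.0598
finger_force: 0.0
[-0.02   0.556 -0.076  1.566  0.047  1.021  1.629]
[[0.76436146 0.02501294 0.06      ]] [[ 0.43107841 -0.02732145  0.01      ]
 [ 0.44074676  0.01973021  0.01      ]]
```

The last joint would run out of range turning +77° at the tray, so I flip the gripper by -180° first.

```bash
for i in 1 2 3 4 5; do python3 -m crank '{"travel":[[0,0,0],[0,0,0],[0,0,0],[0,0,0],[0,0,0]],"turn":[[0,0,-8],[0,0,-16],[0,0,-24],[0,0,-32],[0,0,-36]],"gripper":[0.3,0.3,0.3,0.3,0.3]}' 20 | tr '\n' ' '; echo; done; python3 -c "
from workcell import bot
print(bot.observe()['qpos'].round(3))"
```

```text
clock: 16.1 position: [0.6402, -0.0172, 0.2214] tool_rot: [-3.141, 0.001, 2.673] force: [0.5, -0.6, 0.4] grip_width: 0.0599 finger_force: 0.0 
clock: 16.6 position: [0.6402, -0.0172, 0.2214] tool_rot: [-3.141, 0.001, 2.045] force: [-0.2, -0.5, 0.1] grip_width: 0.0595 finger_force: 0.0 
clock: 17.1 position: [0.6402, -0.0171, 0.2213] tool_rot: [3.141, 0.001, 1.416] force: [-0.2, 0.1, -0.3] grip_width: 0.0599 finger_force: 0.0 
clock: 17.6 position: [0.6402, -0.0171, 0.2214] tool_rot: [3.141, 0.0, 0.788] force: [-0.4, 0.9, -0.9] grip_width: 0.0596 finger_force: 0.0 
clock: 18.1 position: [0.6402, -0.0171, 0.2214] tool_rot: [3.141, -0.0, 0.16] force: [0.4, -0.5, -0.4] grip_width: 0.06 finger_force: 0.0 
[-0.515  0.669  0.729  1.593 -0.49   1.069 -1.064]
```

```bash
python3 -m crank '{"travel":[[0,0.7,-4],[0,0.7,-8],[0,0.7,-12],[0,0.7,-15.5],[0,0.7,-17.5]],"turn":[[0,0,0],[0,0,0],[0,0,0],[0,0,0],[0,0,0]],"gripper":[0.3,0.3,0.3,0.3,0.3]}' 20
python3 -m crank '{"travel":[[0,0,-1],[0,0,-2],[0,0,-3],[0,0,-4],[0,0,-4]],"turn":[[0,0,0],[0,0,0],[0,0,0],[0,0,0],[0,0,0]],"gripper":[0.3,0.3,0.3,0.3,0.3]}' 20
python3 - <<'E'
from h import *
f=cam("top");s=cam("scene")
cv2.imwrite("pics/c4.png",np.hstack([crop(f,285,120,80,100,5),crop(s,280,180,80,100,5)]))
E
```

```text
clock: 18.6
position: [0.639, -0.01, 0.0436]
tool_rot: [3.141, 0.003, 0.166]
force: [0.1, 0.2, -0.2]
grip_width: 0.0598
finger_force: 0.0
clock: 19.1
position: [0.6397, -0.0096, 0.0054]
tool_rot: [-3.141, 0.001, 0.166]
force: [-0.7, 0.8, -0.4]
grip_width: 0.0599
finger_force: 0.0
```

View pics/c4.png

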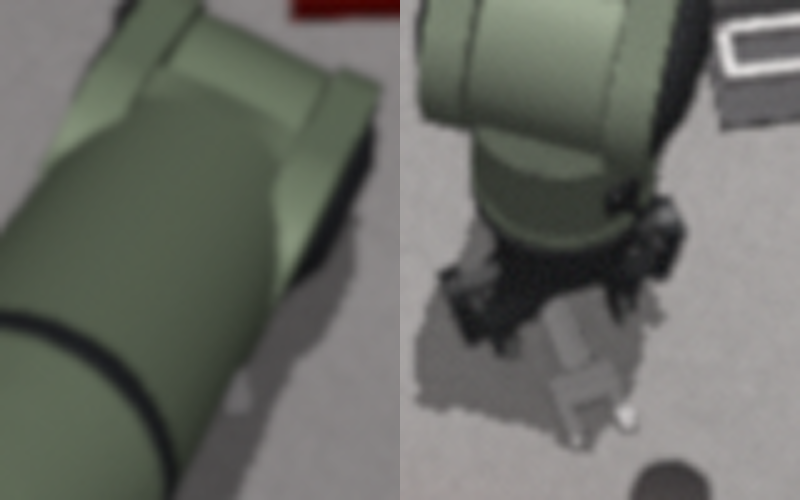

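The fingers straddle the handle, with the jaws beyond at scene pixel (397,265). Lowering 2 mm and gripping.

```bash
python3 -m crank '{"travel":[[0,0,-0.2],[0,0,-0.2],[0,0,-0.2],[0,0,-0.2],[0,0,-0.2]],"turn":[[0,0,0],[0,0,0],[0,0,0],[0,0,0],[0,0,0]],"gripper":[0.4,0.6,0.8,1,1]}' 60
python3 -m crank '{"travel":[[0,0,0],[0,0,0],[0,0,2],[0,0,6],[0,0,10]],"turn":[[0,0,0],[0,0,0],[0,0,0],[0,0,0],[0,0,0]],"gripper":[1,1,1,1,1]}' 60
```

```text
clock: 19.7
position: [0.6403, -0.0096, 0.0048]
tool_rot: [-3.141, -0.0, 0.166]
force: [-2.2, -0.2, 5.8]
grip_width: 0.0155
finger_force: 58.8
clock: 20.2
position: [0.6396, -0.0097, 0.1051]
tool_rot: [3.142, 0.001, 0.166]
force: [0.3, 0.2, -0.9]
grip_width: 0.0155
finger_force: 59.1
```

```bash
python3 -m crank '{"travel":[[-1,0,3],[-4,1,6],[-8,2,8],[-12,4,8],[-15,7,8]],"turn":[[0,0,8],[0,0,16],[0,0,24],[0,0,32],[0,0,40]],"gripper":[1,1,1,1,1]}' 60
python3 -m crank '{"travel":[[-0.1,4,0],[-0.2,8,0],[-0.3,12,0],[-0.3,15,0],[-0.3,16.7,0]],"turn":[[0,0,8],[0,0,16],[0,0,24],[0,0,32],[0,0,37.2]],"gripper":[1,1,1,1,1]}' 60
python3 - <<'E'
from h import *
o=bot.observe();print(o["qpos"].round(3),o["position"],o["tool_rot"])
f=cam("top");s=cam("scene")
cv2.imwrite("pics/c5.png",np.hstack([crop(f,195,170,100,100,4),crop(s,310,90,120,100,4)]))
E
```

```text
clock: 20.7
position: [0.4881, 0.0598, 0.185]
tool_rot: [3.142, -0.001, 0.868]
force: [0.9, 1.3, -1.4]
grip_width: 0.0155
finger_force: 59.2
clock: 21.2
position: [0.4866, 0.2301, 0.1843]
tool_rot: [-3.142, -0.001, 1.521]
force: [-0.4, -0.3, -2.5]
grip_width: 0.0157
finger_force: 59.3
[-0.821  0.469  0.366  1.892 -0.224  0.821 -0.387] [0.48661109 0.23013145 0.1843422 ] [-3.14151871e+00 -8.02760687e-04  1.52132687e+00]
```

View pics/c5.png

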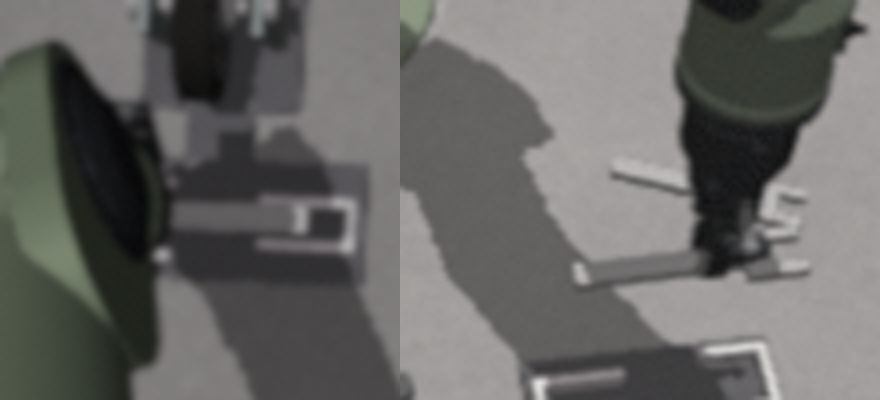

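The spanner is held level, handle end at about top (272,224) and scene (355,158). Checking the in-hand pose.

```bash
python3 - <<'E'
from h import *
f=cam("top");s=cam("scene")
p=bot.observe()["position"]; a=1.521; d=np.array([np.cos(a),np.sin(a),0]); n=np.array([-d[1],d[0],0])
for k in(-.095,-.03,.07): print(k,proj(f,[p+k*d+[0,0,.005],p+k*d+.009*n+[0,0,.005],p+k*d-.009*n+[0,0,.005]]).round(1).tolist(),proj(s,[p+k*d+[0,0,.005]]).round(1).tolist())
for x,y in((272,224.5),): print((ray(f,[(x,y)],p[2]+.005)[0]-p)@np.c_[d,n])
for x,y in((355,158.3),(411.3,156.8)): print((ray(s,[(x,y)],p[2]+.005)[0]-p)@np.c_[d,n])
# tray in both cams w.r.t. current estimate
q=(.4866,.2275,-.058)
c,t=np.cos(q[2]),np.sin(q[2])
for P in((-.016,-.103),(.016,-.103),(-.027,.078),(.027,.078)):
    w=[q[0]+c*P[0]-t*P[1],q[1]+t*P[0]+c*P[1],.022]; print(P,proj(f,[w]).round(1),proj(s,[w]).round(1))
g=cv2.cvtColor(f["pixels"],cv2.COLOR_RGB2GRAY)
for x in(250,255,260,265): print(x,g[212:236,x].tolist())
E
```

```text
-0.095 [[273.3, 225.0], [273.1, 228.6], [273.4, 221.4]] [[351.8, 158.0]]
-0.03 [[247.5, 224.1], [247.4, 227.7], [247.7, 220.6]] [[374.8, 155.4]]
0.07 [[208.1, 222.8], [208.0, 226.4], [208.3, 219.3]] [[409.6, 151.4]]
[-0.09171446 -0.00111467]
[-0.08646694 -0.0021802 ]
[ 0.07010123 -0.01868197]
(-0.016, -0.103) [[282.7 231.5]] [[344.3 185.5]]
(0.016, -0.103) [[283.2 220.6]] [[346.  194.2]]
(-0.027, 0.078) [[221.1 232.7]] [[400.2 176.1]]
(0.027, 0.078) [[222.2 214.4]] [[404.3 190.6]]
250 [47, 46, 46, 46, 46, 47, 45, 51, 68, 85, 93, 95, 94, 94, 89, 77, 60, 50, 47, 48, 47, 47, 47, 47]
255 [46, 46, 46, 47, 46, 46, 48, 53, 68, 85, 93, 95, 95, 94, 89, 76, 57, 48, 46, 48, 47, 47, 48, 48]
260 [47, 46, 46, 46, 47, 53, 71, 89, 97, 94, 94, 95, 95, 95, 91, 81, 69, 79, 98, 97, 76, 55, 48, 48]
265 [48, 46, 45, 45, 47, 54, 73, 96, 105, 98, 95, 95, 95, 95, 93, 83, 70, 77, 98, 104, 86, 61, 50, 48]
```

```bash
python3 -m crank '{"travel":[[0,-0.1,-4],[0,-0.1,-8],[0,-0.1,-12],[0,-0.1,-14.8],[0,-0.1,-14.8]],"turn":[[0,0,0],[0,0,0],[0,0,0],[0,0,0],[0,0,0]],"gripper":[1,1,1,1,1]}' 60
python3 - <<'E'
from h import *
s=cam("scene");f=cam("top");o=bot.observe();print(o["position"],o["tool_rot"])
cv2.imwrite("pics/c6.png",np.hstack([crop(s,325,150,100,60,7)]))
E
```

```text
clock: 21.9
position: [0.4856, 0.2242, 0.0336]
tool_rot: [-3.138, 0.004, 1.51]
force: [-0.1, 0.1, -1.7]
grip_width: 0.0153
finger_force: 59.3
[0.48756779 0.22539674 0.03700251] [3.14151579e+00 6.98297313e-04 1.51113078e+00]
```

View pics/c6.png

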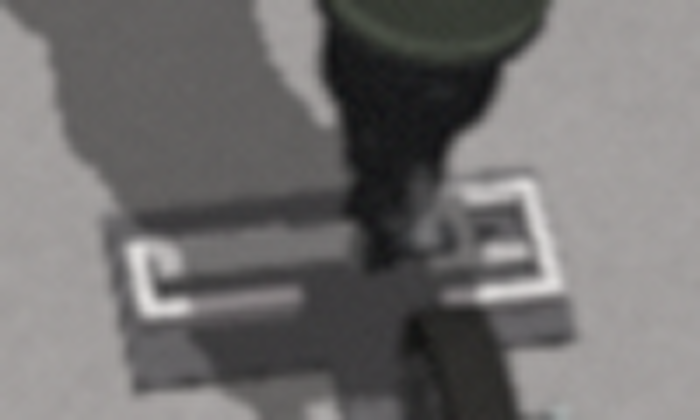

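The spanner hovers level over the channel, handle in the narrow end and jaws in the wide end. Small correction and lower.

```bash
python3 -m crank '{"travel":[[-0.05,0.15,0],[-0.05,0.15,-0.7],[-0.05,0.15,-1.4],[-0.05,0.15,-2],[-0.05,0.15,-2]],"turn":[[0,0,0],[0,0,0],[0,0,0],[0,0,0],[0,0,0]],"gripper":[1,1,1,1,1]}' 60
python3 -m crank '{"travel":[[0,0,-0.1],[0,0,-0.2],[0,0,-0.4],[0,0,-0.4],[0,0,-0.4]],"turn":[[0,0,0],[0,0,0],[0,0,0],[0,0,0],[0,0,0]],"gripper":[1,1,1,1,1]}' 60
```

```text
clock: 22.5
position: [0.4862, 0.2276, 0.0155]
tool_rot: [-3.141, 0.001, 1.513]
force: [0.1, -0.4, -2.5]
grip_width: 0.0153
finger_force: 59.3
clock: 23.0
position: [0.4868, 0.2279, 0.0127]
tool_rot: [3.141, -0.0, 1.513]
force: [-2.0, -0.0, 6.7]
grip_width: 0.0155
finger_force: 60.5
```

It rests on the floor at the expected height. Release, lift and look.

```bash
python3 -m crank '{"travel":[[0,0,0],[0,0,0],[0,0,0],[0,0,0],[0,0,0]],"turn":[[0,0,0],[0,0,0],[0,0,0],[0,0,0],[0,0,0]],"gripper":[0.8,0.6,0.5,0.5,0.5]}' 20
python3 -m crank '{"travel":[[0,0,2],[0,0,6],[0,0,10],[0,0,15],[0,0,18]],"turn":[[0,0,0],[0,0,0],[0,0,0],[0,0,0],[0,0,0]],"gripper":[0.5,0.5,0.5,0.5,0.5]}' 20
python3 -m crank '{"travel":[[-2,-3,0],[-4,-7,0],[-6,-11,0],[-8,-15,0],[-8,-19,0]],"turn":[[0,0,0],[0,0,0],[0,0,0],[0,0,0],[0,0,0]],"gripper":[0.5,0.5,0.5,0.5,0.5]}' 20
python3 - <<'E'
from h import *
s=cam("scene");f=cam("top")
cv2.imwrite("pics/c7.png",np.hstack([crop(f,200,140,100,110,4),crop(s,325,150,100,110,4)]))
E
```

```text
clock: 23.5
position: [0.4867, 0.2279, 0.0122]
tool_rot: [-3.142, 0.0, 1.513]
force: [0.0, 0.2, -0.2]
grip_width: 0.0429
finger_force: 0.0
clock: 24.0
position: [0.4872, 0.2279, 0.1955]
tool_rot: [3.139, -0.002, 1.513]
force: [0.2, 0.8, -0.4]
grip_width: 0.0427
finger_force: 0.0
clock: 24.5
position: [0.4043, 0.0367, 0.1923]
tool_rot: [-3.141, -0.001, 1.514]
force: [0.9, 0.3, 0.1]
grip_width: 0.0422
finger_force: 0.0
```

View pics/c7.png

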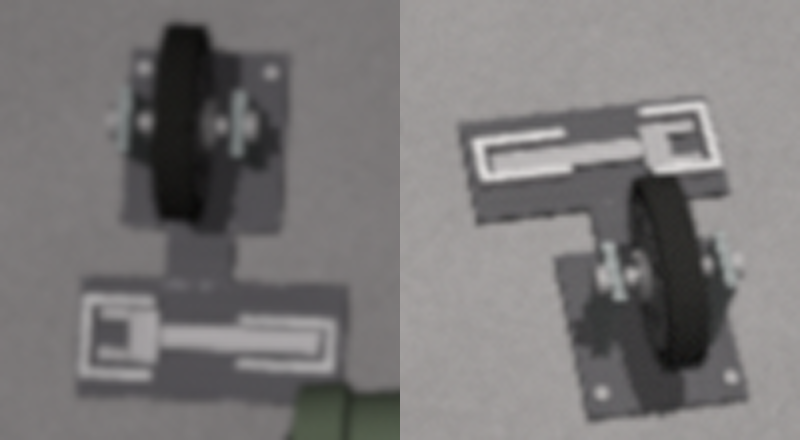

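The spanner lies flat inside the channel (top crop x 95–325, y about 335), jaws in the wide end. It is released and clear of the gripper.

```bash
python3 -m crank '{"travel":[[0,0,0],[0,0,0],[0,0,0],[0,0,0],[0,0,0]],"turn":[[0,0,0],[0,0,0],[0,0,0],[0,0,0],[0,0,0]],"gripper":[0.5,0.5,0.5,0.5,0.5]}' 20 && python3 -c "
from workcell import bot
print(bot.job_done())"
```

```text
clock: 25.1
position: [0.4066, 0.0383, 0.1922]
tool_rot: [-3.141, 0.0, 1.514]
force: [-0.3, 0.2, -1.1]
grip_width: 0.0424
finger_force: 0.0
the job is handed in; nothing more can be done
None
```

The left wheel is the loose one (about 12 mm of free play; the right one was sound), and the spanner lies flat and released in its tray, jaws in the wide end; the job was handed in at about 25 s.

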